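Fit the keyed juicing cone on the citrus press

TASK

Fit the juicing cone on the citrus press for the mandarins: lower it over the drive shaft and turn it gently, without forcing it down, until the tab inside it drops into the shaft's keyway. Leave it upright and fully home on the press, let go of it, and do not disturb the other things on the worktop.

Things in the scene. Friction and masses are not known exactly. Their poses are not given: they have to be found in the camera images.
- press: citrus press, fixed: round metal body 128 mm across with a shallow white juice tray on top, rim 57 mm high; origin at the centre of its underside, z up. Its -x axis points along the tray's short spout (reaches 86 mm from the centre, 59 mm high). In the middle a boss 40 mm wide, its flat top (the seat) 60 mm high, carries an upright steel drive shaft held by gears: it does not turn by hand
- seat (a point): centre of the boss's flat top, on the shaft's axis: the middle of the cone's underside comes to lie here. Boss and shaft sit on a spring: they sink together from about 4 N, by up to 5 mm at about 12 N, then stop hard. Unkeyed, the cone rides on the collar 10 mm above the seat and leans a little if let go; with its tab within about 0.1 rad of the keyway it drops the 10 mm
- collar (a point): centre of the flat top of the shaft's collar, 10 mm above the seat. The collar is 28 mm in diameter and has one keyway, an upright slot 8.5 mm wide and 5 mm deep cut in its side from top to bottom. It faces anywhere from 0.3 to 1.8 rad anticlockwise, seen from above, of the spout (from the press's -x axis towards its -y axis), new each time and not measured; find it by feel
- shaft_tip (a point): centre of the shaft's top end, 42 mm above the seat. Above the collar the shaft is a plain pilot 14 mm in diameter, its last 6 mm tapered to 8 mm
- cone: white juicing cone, loose, standing upright on the worktop, 0.1 to 0.2 kg, 66 mm high; origin at the centre of its underside, z up. Bottom flange 62 mm in diameter, 4 mm thick; above it a round straight grip band 44 mm in diameter up to 44 mm; then a ribbed dome. Inside, from below: a counterbore 31 mm wide, 11 mm deep (fits the collar), then a bore 16 mm wide (fits the pilot)
- tab (a point): underside of the cone's one inner tab, 13.5 mm from its axis on its -x axis. The tab is 6 mm wide, 11 mm high, flush with the underside, and reaches inward to 10.5 mm from the axis. A 6 mm wide nib on the flange's edge (reaching 36 mm from the axis) marks the same side. Pressing the cone on the press with more than 40 N damages it
- mandarin_a: mandarin, 49 mm, lying behind the work; origin at its underside; a bystander
- mandarin_b: mandarin, 50 x 50 x 42 mm, lying before the press, near the robot; origin at its underside; a bystander
- clip_jar: clip-top glass jar, 80 x 68 x 114 mm, standing right of the work; origin at its underside; a bystander
- tub: small food tub, 72 x 71 x 71 mm, standing behind the work; origin at its underside; a bystander

How it is judged:
By the outcome, as a careful person would: the job done as asked, in the order asked, and still so for the second after the job is handed in, with the robot touching nothing.
It also fails if it takes over 67 s, if anything falls off the work surface, if the arm or the gripper's body presses on something with over 40 N, if the wrist force passes 120 N, or if a joint passes its speed limit or range.

ROBOT

A 6-joint arm with a two-finger parallel gripper is mounted at the origin on a cart in front of the work surface, level with it; the furniture and walls round the work are solid. World frame = base frame: x ahead of the robot, y to its left, z up, the work surface at z = 0. Lengths are in m, angles in degrees, forces in N, time in s.
With the tool pointing down it reaches from about 0.3 to 0.85 m from the base axis. Payload 4.2 kg.
Tool frame: the origin (TCP) lies on the centre line of the jaws, within the pads' length; the fingertips stand 14 mm ahead of it and the grasp point (between the pads) lies 5 mm behind it; y points along the fingers, z is the direction in which the jaws open and shut, and the axes are right-handed (so a half turn about y gives the same grasp; the last joint's range is limited). The gripper opens to 91 mm and grips with 3 to 60 N. Pads are 32 mm wide; open, the fingers measure 118 mm over their backs; the gripper's body (76 mm by 178 mm) begins 60 mm behind the grasp point.
Start: joints at [-66.005, 18.312, 89.639, -0, 72.044, -1.146], TCP at [0.244, -0.521, 0.228] pointing down, gripper open.
Joint ranges: [-177.97, 177.97], [-48.28, 115.42], [12.27, 149.76], [-77.06, 257.06], [2.81, 150.46], [-146.56, 146.56]. Speed limits (degrees/s): [147.25, 147.25, 180, 180, 180, 180].

INTERFACE

Orientations are given as a 3x3 rotation matrix whose columns are the frame's x, y, z axes.
In Python, from cell import manip, vision gives the robot as it stands.
- The arm moves only by the tool carry_out, never from a script. Its argument "motion" is a list of rows, each an object with "hand": the opening, from -1 (shut) to 1 (fully open); "delta_pos": the shift along the tool's x, y, z in units of 4 cm (1.0 is 4 cm), a list of three; "angular": the turn, a rotation vector about the tool's x, y, z in units of 0.08 rad (1.0 is 0.08 rad), a list of three. In form: [{"hand": hand, "delta_pos": [x, y, z], "angular": [wx, wy, wz]}, ...]. A call has exactly 10 rows; each row shifts and turns the commanded pose from where the row before left it, along the tool's axes as they then stand; what a row does not reach is not made up. A row lasts 1/8 s, in which the tool goes at most 62.5 mm and 10.7 degrees, less where a joint would pass 70% of its speed; a pose out of reach is approached as far as the arm can. A call with a number of a shift or a turn outside -1 to 1 is refused whole. A call with a gripper value outside its range is refused whole. The fingers move at their own pace and stop on an object; "grip_force" is the grip in N (left out, the last holds). Time passes only in rows, so rows that do not move let the fingers close, or fill a call up. It gives the time, the measured TCP pose, the force and the opening at its end, in the units of the state.
- manip.get_state(): the state, without advancing time (a new reading comes with each control period).
- vision.camera(name): name is "side" or "top"; returns a dict with "pixels" (420x560x3 uint8, red, green, blue), "depth" (420x560 float32, m along the optical axis (not along the pixel's ray), 0 where there is no reading), "mtx" (3x3 intrinsics, pixels), "D" ([k1, k2, p1, p2, k3] as OpenCV has them; the pictures are not rectified), "view" (4x4, takes a point from world to camera coordinates). Camera axes: x right, y down, z forward; pixel columns grow to the right and rows downward; lengths in m; the calibration is good to about 2 mm. A picture is of the moment at which its call begins.
- manip.sign_off(): hands the job in, once; it reports no verdict.
The state is a dict: "t": time; "joints": joint angles; "qvel": joint speeds; "joint_torque": joint torques, N m; "ee_pos": TCP position; "orientation": TCP orientation; "contact_force": force on the tool from outside, world axes, zero at the start; "moment": the same for the moment, N m; "finger_gap": opening from 0.0 (shut) to 1.0 (fully open).
Only numpy, scipy, OpenCV 4.12 (cv2) and the standard library are available. Lean on these libraries where they do the work, as an engineer would, in place of code of your own. Each camera call takes 0.05 s, during which the arm holds its last target. There are 200 camera calls.

## Working session

There is one attempt and no reset: what is moved stays moved. The work goes in short steps, Python scripts to look and compute and a tool call to move; the robot and the scene stay as the last step left them, time stands still between calls to the robot, and variables do not carry over. Pictures are saved under pics/ and viewed, about 8 in all and at most 12, crops included, and the job is handed in when it is done.

Besides the shell and the picture viewer there is one more tool, called after "Call:" as name([rows], argument=value, ...), one row to a line, values as JSON. carry_out: Moves the arm, as the interface text tells. Its arguments: {"type":"object","properties":{"motion":{"type":"array"},"grip_force":{"type":"number"}},"required":["motion"]}

```bash
mkdir -p pics; ls; python3 - <<'E'
from cell import manip, vision
import cv2, numpy as np
s=manip.get_state()
for k,v in s.items(): print(k,np.round(v,4).tolist())
ims=[]
for n in("top","side"):
    c=vision.camera(n); np.savez(f"pics/{n}0.npz",**c)
    print(n,np.round(c["mtx"],1).tolist(),np.round(c["D"],3).tolist(),np.round(np.linalg.inv(c["view"]),3).tolist())
    cv2.imwrite(f"pics/{n}0.png",c["pixels"][:,:,::-1])
E
```

```text
pics
t 0.0
joints [-66.0034, 18.3526, 89.7054, 0.0008, 72.0448, -1.146]
qvel [-0.0073, 0.0186, -0.0443, 0.0109, -0.0252, 0.1606]
joint_torque [0.0003, -41.2459, -23.1973, 0.0725, 0.0458, -0.0002]
ee_pos [0.2441, -0.5201, 0.2271]
orientation [[-0.9053, -0.0007, 0.4249], [-0.4249, 0.0016, -0.9053], [-0.0, -1.0, -0.0018]]
contact_force [-0.8931, -0.4424, -0.6777]
moment [0.0228, -0.0324, -0.0673]
finger_gap 0.9989
top [[380.9, 0.0, 278.0], [0.0, 380.9, 217.6], [0.0, 0.0, 1.0]] [0.03, 0.0, 0.0, 0.0, 0.0] [[-0.016, -0.982, 0.19, 0.42], [-1.0, 0.014, -0.011, 0.058], [0.008, -0.19, -0.982, 0.939], [0.0, 0.0, 0.0, 1.0]]
side [[496.5, 0.0, 283.3], [0.0, 496.5, 212.2], [0.0, 0.0, 1.0]] [-0.17, 0.0, 0.0, 0.0, 0.0] [[-0.999, -0.045, 0.026, 0.549], [-0.049, 0.619, -0.784, 0.803], [0.019, -0.784, -0.62, 0.71], [0.0, 0.0, 0.0, 1.0]]
```

View pics/top0.png

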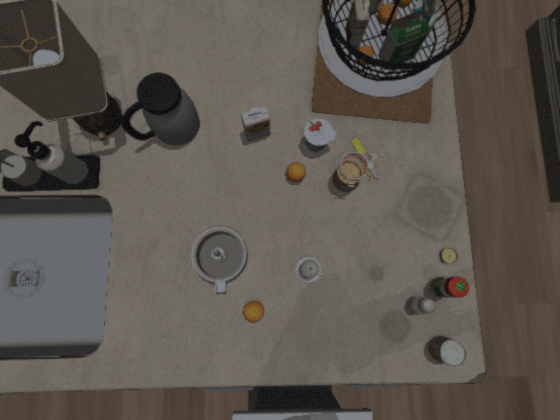

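View pics/side0.png

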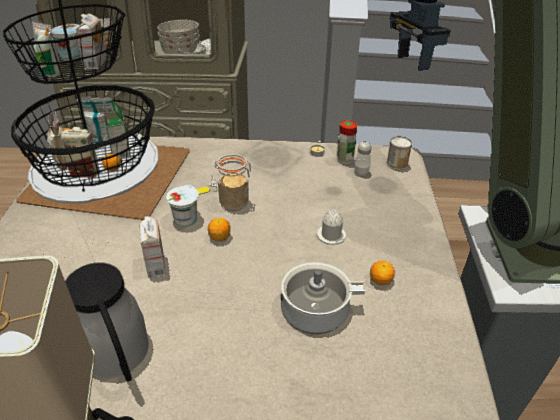

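Top view: press near (218,255) with the spout at (221,287), cone at (309,269), mandarin_b at (254,311). The side view shows the cone at (332,225) and the shaft at (317,280). I'll zoom in on both and measure.

```bash
cat > h.py <<'E'
import cv2, numpy as np
def rays(c,px):
    u=cv2.undistortPoints(np.float64(px).reshape(-1,1,2),c["mtx"],c["D"]).reshape(-1,2)
    M=np.linalg.inv(c["view"]); d=np.c_[u,np.ones(len(u))]@M[:3,:3].T
    return M[:3,3],d
def onz(c,px,z):
    o,d=rays(c,px); return o+d*((z-o[2])/d[:,2])[:,None]
def proj(c,P):
    V=c["view"]; r,_=cv2.Rodrigues(V[:3,:3])
    return cv2.projectPoints(np.float64(P).reshape(-1,1,3),r,V[:3,3],c["mtx"],c["D"])[0].reshape(-1,2)
def cloud(c):
    h,w=c["depth"].shape; uu,vv=np.meshgrid(np.arange(w),np.arange(h))
    px=np.c_[uu.ravel(),vv.ravel()]; o,d=rays(c,px)
    return (o+d*c["depth"].ravel()[:,None]).reshape(h,w,3)
E
python3 - <<'E'
import cv2,numpy as np
from h import *
t=dict(np.load("pics/top0.npz")); s=dict(np.load("pics/side0.npz"))
def crop(c,x,y,w,h,S): return cv2.resize(c["pixels"][y:y+h,x:x+w,::-1],(w*S,h*S),interpolation=cv2.INTER_CUBIC)
a=np.hstack([crop(t,285,245,50,50,8),crop(t,190,220,60,80,5)[:400]])
b=np.hstack([crop(s,310,205,50,50,8)[:200*1+100],crop(s,270,260,100,75,4)])[:300]
a=cv2.convertScaleAbs(a,alpha=1.6); b=cv2.convertScaleAbs(b,alpha=1.3)
cv2.imwrite("pics/z1.png",np.vstack([np.pad(a,((0,0),(0,800-a.shape[1]),(0,0))),b])[:700])
out=np.vstack([np.pad(a,((0,0),(0,800-a.shape[1]),(0,0))),b]); print(out.shape)
cv2.imwrite("pics/z1.png",cv2.resize(out,(int(800*600/out.shape[0]),600)))
print("press shaft",onz(t,[(218,254)],.1),onz(s,[(317,271)],.102),"spout",onz(t,[(221,287)],.059))
print("cone", onz(t,[(309,269)],.0),onz(s,[(332,213)],.066))
for n,c in(("t",t),("s",s)):
    P=cloud(c); x,y,z=P[...,0],P[...,1],P[...,2]
    for nm,b in dict(cone=(.25,-.08,.1),press=(.4,.2,.3)).items(): pass
    for px in [(218,254),(309,269),(254,311),(296,171)] if n=="t" else [(317,272),(332,216),(382,270),(219,228)]:
        print(n,px,P[px[1],px[0]].round(3))
E
```

```text
(700, 800, 3)
press shaft [[0.50303483 0.18215909 0.1       ]] [[0.50936529 0.19343639 0.102     ]] spout [[0.4322332  0.18026651 0.059     ]]
cone [[ 0.47288883 -0.02585093  0.        ]] [[ 0.47482747 -0.01610638  0.066     ]]
t (218, 254) [0.504 0.184 0.089]
t (309, 269) [ 0.469 -0.02   0.066]
t (254, 311) [0.377 0.107 0.041]
t (296, 171) [0.708 0.003 0.047]
s (317, 272) [0.509 0.192 0.098]
s (332, 216) [ 0.474 -0.015  0.059]
s (382, 270) [0.38  0.119 0.039]
s (219, 228) [0.709 0.021 0.042]
```

View pics/z1.png

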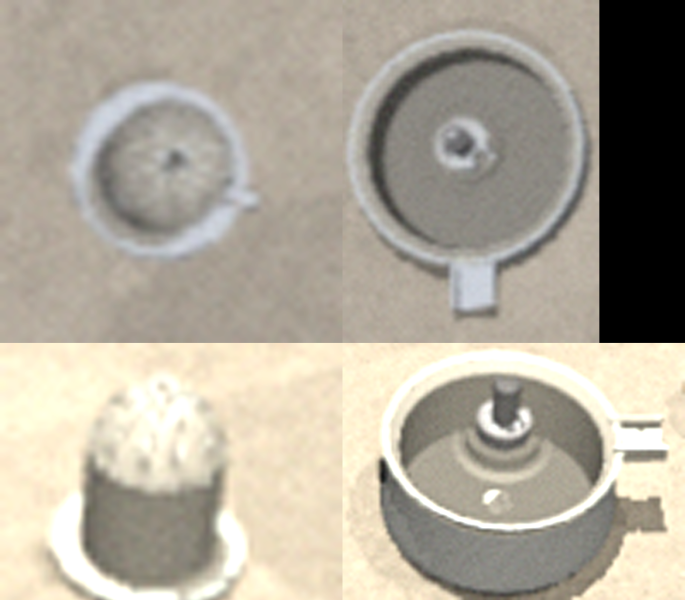

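```bash
python3 - <<'E'
import cv2,numpy as np
from h import *
from scipy.optimize import least_squares
t=dict(np.load("pics/top0.npz")); s=dict(np.load("pics/side0.npz"))
def circ(P,R):
    f=lambda p:np.hypot(P[:,0]-p[0],P[:,1]-p[1])-R
    r=least_squares(f,P[:,:2].mean(0),loss="soft_l1",f_scale=.001); return r.x,np.abs(r.fun).mean()
S=8
def edge(c,ctr,R,z,lo,hi):
    # strongest radial gradient around the circle of radius R at height z
    g=cv2.cvtColor(c["pixels"],cv2.COLOR_RGB2GRAY).astype(np.float32)
    g=cv2.GaussianBlur(g,(0,0),.7); sat=g
    for it in range(3):
        out=[]
        rr=np.arange(R+lo,R+hi,.0003)
        for a in np.arange(0,2*np.pi,.06):
            P=np.c_[ctr[0]+rr*np.cos(a),ctr[1]+rr*np.sin(a),np.full(len(rr),z)]
            p=proj(c,P).astype(np.float32)
            v=cv2.remap(sat,p[:,0].reshape(1,-1),p[:,1].reshape(1,-1),cv2.INTER_CUBIC)[0]
            d=np.gradient(v); i=d.argmin(); 
            if -d[i]>.4: out.append(P[i])
        out=np.array(out); ctr,e=circ(out,R)
    return ctr.round(4),e.round(4),len(out)
print("rim t",edge(t,(.502,.185),.064,.057,-.006,.006)); print("rim s",edge(s,(.505,.19),.064,.057,-.006,.006))
print("fl t",edge(t,(.472,-.022),.031,.004,-.006,.006)); print("fl s",edge(s,(.474,-.018),.031,.004,-.006,.006))
print("zoom est: rim", onz(t,[(218.6,254.4)],.057),onz(s,[(316.6,287.9)],.057))
k=6.857
fc=onz(t,[(285+160/k,245+170/k)],.004)[0]; nb=onz(t,[(285+256/k,245+200/k)],.002)[0]
print("flange",fc,"nib",nb, "nib dir deg",np.degrees(np.arctan2(*(nb-fc)[1::-1])))
ks=onz(t,[(190+(462-342.8)/4.2857,220+145/4.2857),(190+(484-342.8)/4.2857,220+157/4.2857)],.07); print("collar,notch",ks, np.degrees(np.arctan2(*(ks[1]-ks[0])[1::-1])))
print("tip t/s",onz(t,[(216.8,253.4)],.102),onz(s,[(270+(508-342.8)/3.43,260+(383-342.8)/3.43)],.102))
sp=onz(t,[(190+(473-342.8)/4.2857,220+308/4.2857)],.059);print("spout",sp)
ss=onz(s,[(270+(665-342.8)/3.43,260+(433-342.8)/3.43)],.059);print("spout s",ss)
E
```

```text
rim t (array([0.508, 0.188]), np.float64(0.0006), 102)
rim s (array([0.5077, 0.1878]), np.float64(0.0005), 103)
fl t (array([ 0.4723, -0.0234]), np.float64(0.0008), 99)
fl s (array([ 0.4716, -0.023 ]), np.float64(0.001), 86)
zoom est: rim [[0.50633719 0.18710868 0.057     ]] [[0.507218   0.19106007 0.057     ]]
flange [ 0.47077612 -0.02380892  0.004     ] nib [ 0.45984182 -0.05773999  0.002     ] nib dir deg -107.86155351771288
collar,notch [[0.50638393 0.18701512 0.07      ]
 [0.49983754 0.17528229 0.07      ]] -119.15959122479184
tip t/s [[0.50419372 0.18450713 0.102     ]] [[0.50736209 0.19506083 0.102     ]]
spout [[0.42145284 0.18150757 0.059     ]]
spout s [[0.42194077 0.18401889 0.059     ]]
```

Call:
carry_out([
  {"hand":1,"delta_pos":[0,0,0],"angular":[0,-1,0]},
  {"hand":1,"delta_pos":[0,0,0],"angular":[0,-1,0]},
  {"hand":1,"delta_pos":[0,0,0],"angular":[0,-1,0]},
  {"hand":1,"delta_pos":[0,0,0],"angular":[0,-1,0]},
  {"hand":1,"delta_pos":[0,0,0],"angular":[0,-1,0]},
  {"hand":1,"delta_pos":[0,0,0],"angular":[0,-1,0]},
  {"hand":1,"delta_pos":[0,0,0],"angular":[0,-1,0]},
  {"hand":1,"delta_pos":[0,0,0],"angular":[0,-1,0]},
  {"hand":1,"delta_pos":[0,0,0],"angular":[0,-1,0]},
  {"hand":1,"delta_pos":[0,0,0],"angular":[0,-1,0]},
])

```text
t: 1.35
ee_pos: [0.2442, -0.5203, 0.2274]
orientation: [[-0.323, -0.0, 0.946], [-0.946, 0.001, -0.323], [-0.001, -1.0, -0.001]]
contact_force: [0.5, 0.3, 0.6]
finger_gap: 0.998
```

Call:
carry_out([
  {"hand":1,"delta_pos":[0,0,0],"angular":[0,-1,0]},
  {"hand":1,"delta_pos":[0,0,0],"angular":[0,-1,0]},
  {"hand":1,"delta_pos":[0,0,0],"angular":[0,-1,0]},
  {"hand":1,"delta_pos":[0,0,0],"angular":[0,-1,0]},
  {"hand":1,"delta_pos":[0,0,0],"angular":[0,-0.15,0]},
  {"hand":1,"delta_pos":[-0.9,0,0.4],"angular":[0,0,0]},
  {"hand":1,"delta_pos":[-0.9,0,0.4],"angular":[0,0,0]},
  {"hand":1,"delta_pos":[-0.9,0,0.4],"angular":[0,0,0]},
  {"hand":1,"delta_pos":[-0.9,0,0.4],"angular":[0,0,0]},
  {"hand":1,"delta_pos":[-0.9,0,0.4],"angular":[0,0,0]},
])

```text
t: 2.6
ee_pos: [0.3246, -0.3393, 0.2279]
orientation: [[-0.001, 0.0, 1.0], [-1.0, 0.0, -0.001], [-0.0, -1.0, 0.0]]
contact_force: [0.5, 0.4, -0.6]
finger_gap: 1.0
```

Call:
carry_out([
  {"hand":1,"delta_pos":[-0.9,0,0.4],"angular":[0,0,0]},
  {"hand":1,"delta_pos":[-0.9,0,0.4],"angular":[0,0,0]},
  {"hand":1,"delta_pos":[-0.9,0,0.4],"angular":[0,0,0]},
  {"hand":1,"delta_pos":[-0.9,0,0.4],"angular":[0,0,0]},
  {"hand":1,"delta_pos":[-0.9,0,0.4],"angular":[0,0,0]},
  {"hand":1,"delta_pos":[-0.9,0,0.4],"angular":[0,0,0]},
  {"hand":1,"delta_pos":[-0.9,0,0.4],"angular":[0,0,0]},
  {"hand":1,"delta_pos":[-0.9,0,0.4],"angular":[0,0,0]},
  {"hand":1,"delta_pos":[-0.72,0,0.5],"angular":[0,0,0]},
  {"hand":1,"delta_pos":[0,0,0],"angular":[0,0,0]},
])

```text
t: 3.85
ee_pos: [0.4731, -0.0222, 0.2277]
orientation: [[0.002, 0.0, 1.0], [-1.0, 0.0, 0.002], [-0.0, -1.0, 0.0]]
contact_force: [-0.1, 0.1, -0.6]
finger_gap: 1.002
```

Call:
carry_out([
  {"hand":1,"delta_pos":[0.02,0.8,-0.02],"angular":[0,0,0]},
  {"hand":1,"delta_pos":[0,0.8,0],"angular":[0,0,0]},
  {"hand":1,"delta_pos":[0,0.8,0],"angular":[0,0,0]},
  {"hand":1,"delta_pos":[0,0.8,0],"angular":[0,0,0]},
  {"hand":1,"delta_pos":[0,0.7,0],"angular":[0,0,0]},
  {"hand":1,"delta_pos":[0,0.5,0],"angular":[0,0,0]},
  {"hand":1,"delta_pos":[0,0.4,0],"angular":[0,0,0]},
  {"hand":1,"delta_pos":[0,0.26,0],"angular":[0,0,0]},
  {"hand":1,"delta_pos":[0,0,0],"angular":[0,0,0]},
  {"hand":1,"delta_pos":[0,0,0],"angular":[0,0,0]},
])

```text
t: 5.1
ee_pos: [0.4719, -0.0248, 0.0261]
orientation: [[-0.0, 0.001, 1.0], [-1.0, -0.0, -0.0], [0.0, -1.0, 0.001]]
contact_force: [-0.9, 0.5, -0.7]
finger_gap: 1.002
```

Call:
carry_out([
  {"hand":0.2,"delta_pos":[0,0,0],"angular":[0,0,0]},
  {"hand":0.1,"delta_pos":[0,0,0],"angular":[0,0,0]},
  {"hand":0,"delta_pos":[0,0,0],"angular":[0,0,0]},
  {"hand":-0.1,"delta_pos":[0,0,0],"angular":[0,0,0]},
  {"hand":-0.3,"delta_pos":[0,0,0],"angular":[0,0,0]},
  {"hand":-1,"delta_pos":[0,0,0],"angular":[0,0,0]},
  {"hand":-1,"delta_pos":[0,0,0],"angular":[0,0,0]},
  {"hand":-1,"delta_pos":[0,0,0],"angular":[0,0,0]},
  {"hand":-1,"delta_pos":[0,0,0],"angular":[0,0,0]},
  {"hand":-1,"delta_pos":[0,0,0],"angular":[0,0,0]},
], grip_force=20)

```text
t: 6.35
ee_pos: [0.4714, -0.0245, 0.0255]
orientation: [[-0.0, -0.0, 1.0], [-1.0, -0.0, -0.0], [0.0, -1.0, -0.0]]
contact_force: [-0.9, 0.0, 1.6]
finger_gap: 0.478
```

Call:
carry_out([
  {"hand":-1,"delta_pos":[0,-0.3,0],"angular":[0,0,0]},
  {"hand":-1,"delta_pos":[0,-0.7,0],"angular":[0,0,0]},
  {"hand":-1,"delta_pos":[0,-0.8,0],"angular":[0,0,0]},
  {"hand":-1,"delta_pos":[0,-0.8,0],"angular":[0,0,0]},
  {"hand":-1,"delta_pos":[0,-0.52,0],"angular":[0,0,0]},
  {"hand":-1,"delta_pos":[-0.6,0,0.1],"angular":[0,0,0]},
  {"hand":-1,"delta_pos":[-0.8,0,0.2],"angular":[0,0,0]},
  {"hand":-1,"delta_pos":[-0.8,0,0.2],"angular":[0,0,0]},
  {"hand":-1,"delta_pos":[-0.8,0,0.2],"angular":[0,0,0]},
  {"hand":-1,"delta_pos":[-0.8,0,0.1],"angular":[0,0,0]},
])

```text
t: 7.6
ee_pos: [0.5039, 0.1285, 0.1509]
orientation: [[-0.0, 0.001, 1.0], [-1.0, 0.0, -0.0], [-0.0, -1.0, 0.001]]
contact_force: [-0.2, -0.6, -1.6]
finger_gap: 0.477
```

Call:
carry_out([
  {"hand":-1,"delta_pos":[-0.6,0,0.1],"angular":[0,0,0]},
  {"hand":-1,"delta_pos":[-0.5,0,0],"angular":[0,0,0]},
  {"hand":-1,"delta_pos":[-0.3,0,0],"angular":[0,0,0]},
  {"hand":-1,"delta_pos":[-0.08,0,0.015],"angular":[0,0,0]},
  {"hand":-1,"delta_pos":[0,0,0],"angular":[0,0,0]},
  {"hand":-1,"delta_pos":[0,0,0],"angular":[0,0,0]},
  {"hand":-1,"delta_pos":[0,0,0],"angular":[0,0,0]},
  {"hand":-1,"delta_pos":[0,0,0],"angular":[0,0,0]},
  {"hand":-1,"delta_pos":[0,0,0],"angular":[0,0,0]},
  {"hand":-1,"delta_pos":[0,0,0],"angular":[0,0,0]},
])

```text
t: 8.85
ee_pos: [0.5081, 0.1866, 0.1503]
orientation: [[-0.0, 0.0, 1.0], [-1.0, -0.0, -0.0], [0.0, -1.0, 0.0]]
contact_force: [0.8, -0.9, -1.8]
finger_gap: 0.483
```

```bash
python3 - <<'E'
from cell import manip, vision
import cv2, numpy as np
from h import *
s=manip.get_state()
for k in("t","joints","ee_pos","contact_force","moment","finger_gap"): print(k,np.round(s[k],4).tolist())
z=s["ee_pos"][2]-.0255
o=[]
for n in("top","side"):
    c=vision.camera(n); np.savez(f"pics/{n}1.npz",**c)
    p=proj(c,[[.508,.188,z]])[0]; x,y=(p-[45,40]).astype(int)
    im=c["pixels"][y:y+90,x:x+90,::-1]; print(n,x,y,p)
    o.append(cv2.resize(cv2.convertScaleAbs(im,alpha=1.4),(400,400),interpolation=cv2.INTER_CUBIC))
cv2.imwrite("pics/z2.png",np.hstack(o))
E
```

```text
t 8.85
joints [18.9534, 18.8617, 100.8122, -0.0061, 60.326, 18.957]
ee_pos [0.5081, 0.1866, 0.1503]
contact_force [0.752, -0.8663, -1.7516]
moment [-0.0141, -0.1057, -0.0174]
finger_gap 0.4834
top 168 210 [213.58773036 250.59517584]
side 273 219 [318.63321579 259.2986531 ]
```

View pics/z2.png

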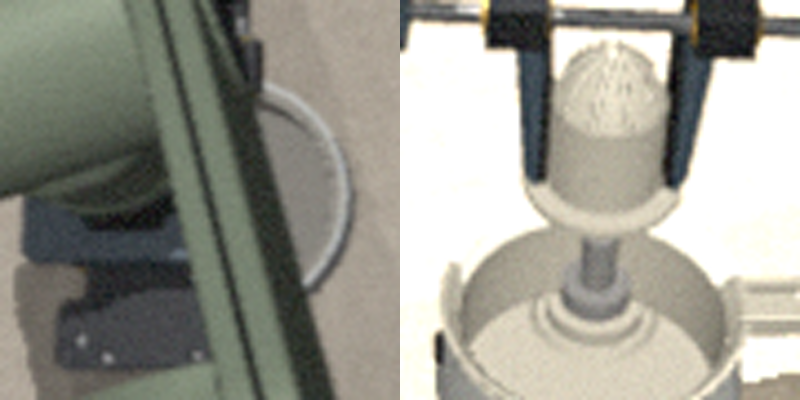

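Call:
carry_out([
  {"hand":-1,"delta_pos":[0,0.2,0],"angular":[0,-0.55,0]},
  {"hand":-1,"delta_pos":[0,0.2,0],"angular":[0,-0.55,0]},
  {"hand":-1,"delta_pos":[0,0.15,0],"angular":[0,-0.55,0]},
  {"hand":-1,"delta_pos":[0,0.15,0],"angular":[0,-0.55,0]},
  {"hand":-1,"delta_pos":[0,0.1,0],"angular":[0,0,0]},
  {"hand":-1,"delta_pos":[0,0.1,0],"angular":[0,0,0]},
  {"hand":-1,"delta_pos":[0,0.05,0],"angular":[0,0,0]},
  {"hand":-1,"delta_pos":[0,0.05,0],"angular":[0,0,0]},
  {"hand":-1,"delta_pos":[0,0,0],"angular":[0,0,0]},
  {"hand":-1,"delta_pos":[0,0,0],"angular":[0,0,0]},
])

```text
t: 10.2
ee_pos: [0.5082, 0.1867, 0.1104]
orientation: [[0.175, 0.0, 0.985], [-0.985, 0.0, 0.175], [0.0, -1.0, 0.0]]
contact_force: [-0.5, -0.6, -1.6]
finger_gap: 0.481
```

```bash
python3 - <<'E'
from cell import manip, vision
import cv2, numpy as np
from h import *
s=manip.get_state()
for k in("ee_pos","contact_force","moment"): print(k,np.round(s[k],4).tolist())
zb=s["ee_pos"][2]-.0255
c=vision.camera("side"); np.savez("pics/side2.npz",**c)
a=np.arange(0,6.3,.1)
im=c["pixels"][:,:,::-1].copy()
x0,y0,S=270,225,6
big=cv2.resize(cv2.convertScaleAbs(im[y0:y0+90,x0:x0+100],alpha=1.3),None,fx=S,fy=S,interpolation=cv2.INTER_CUBIC)
for R,z in((.031,zb+.004),(.031,zb),(.064,.057)):
    p=proj(c,np.c_[.508+R*np.cos(a),.188+R*np.sin(a),np.full(len(a),z)])
    for q in ((p-[x0,y0]+.5)*S).astype(int): cv2.circle(big,tuple(map(int,q)),1,(0,0,255),-1)
cv2.imwrite("pics/z3.png",big)
E
```

```text
ee_pos [0.5082, 0.1867, 0.1104]
contact_force [-0.5321, -0.6394, -1.565]
moment [-0.0206, -0.1486, 0.0078]
```

View pics/z3.png

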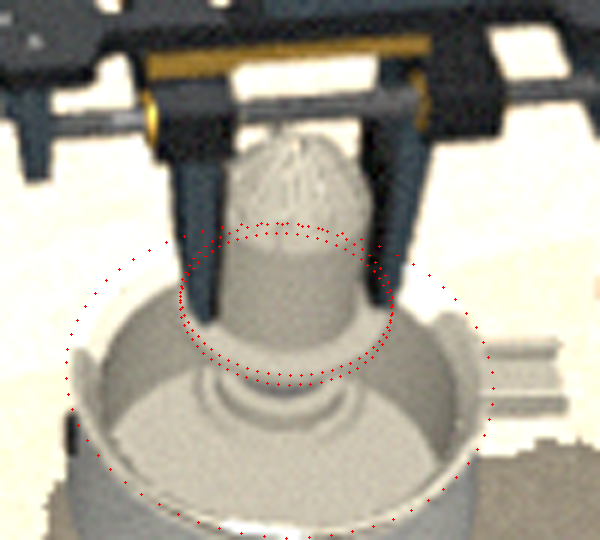

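The red predicted circles coincide with the flange and the rim: the cone is coaxial, with the pilot tip in the bore and no contact. Next I lower it towards the collar.

Call:
carry_out([
  {"hand":-1,"delta_pos":[0,0.05,0],"angular":[0,0,0]},
  {"hand":-1,"delta_pos":[0,0.05,0],"angular":[0,0,0]},
  {"hand":-1,"delta_pos":[0,0.05,0],"angular":[0,0,0]},
  {"hand":-1,"delta_pos":[0,0.05,0],"angular":[0,0,0]},
  {"hand":-1,"delta_pos":[0,0.05,0],"angular":[0,0,0]},
  {"hand":-1,"delta_pos":[0,0.05,0],"angular":[0,0,0]},
  {"hand":-1,"delta_pos":[0,0.03,0],"angular":[0,0,0]},
  {"hand":-1,"delta_pos":[0,0.02,0],"angular":[0,0,0]},
  {"hand":-1,"delta_pos":[0,0,0],"angular":[0,0,0]},
  {"hand":-1,"delta_pos":[0,0,0],"angular":[0,0,0]},
])

```text
t: 11.5
ee_pos: [0.508, 0.1866, 0.0962]
orientation: [[0.175, -0.0, 0.985], [-0.985, -0.0, 0.175], [0.0, -1.0, -0.0]]
contact_force: [-1.4, -0.9, -1.5]
finger_gap: 0.479
```

Call:
carry_out([
  {"hand":-1,"delta_pos":[0,0.02,0],"angular":[0,0,0]},
  {"hand":-1,"delta_pos":[0,0.02,0],"angular":[0,0,0]},
  {"hand":-1,"delta_pos":[0,0,0],"angular":[0,0,0]},
  {"hand":-1,"delta_pos":[0,0,0],"angular":[0,0,0]},
  {"hand":-1,"delta_pos":[0,0,0],"angular":[0,0,0]},
  {"hand":-1,"delta_pos":[0,0,0],"angular":[0,0,0]},
  {"hand":-1,"delta_pos":[0,0,0],"angular":[0,0,0]},
  {"hand":-1,"delta_pos":[0,0,0],"angular":[0,0,0]},
  {"hand":-1,"delta_pos":[0,0,0],"angular":[0,0,0]},
  {"hand":-1,"delta_pos":[0,0,0],"angular":[0,0,0]},
])

```text
t: 12.75
ee_pos: [0.5081, 0.1866, 0.0947]
orientation: [[0.175, -0.0, 0.985], [-0.985, -0.0, 0.175], [0.0, -1.0, -0.0]]
contact_force: [-2.4, -0.8, 3.3]
finger_gap: 0.481
```

Contact at about 5 N on the collar. Now I turn clockwise in small steps.

Call:
carry_out([
  {"hand":-1,"delta_pos":[0,0,0],"angular":[0,0.3,0]},
  {"hand":-1,"delta_pos":[0,0,0],"angular":[0,0.3,0]},
  {"hand":-1,"delta_pos":[0,0,0],"angular":[0,0.3,0]},
  {"hand":-1,"delta_pos":[0,0,0],"angular":[0,0.3,0]},
  {"hand":-1,"delta_pos":[0,0,0],"angular":[0,0.3,0]},
  {"hand":-1,"delta_pos":[0,0,0],"angular":[0,0.3,0]},
  {"hand":-1,"delta_pos":[0,0,0],"angular":[0,0.2,0]},
  {"hand":-1,"delta_pos":[0,0,0],"angular":[0,0,0]},
  {"hand":-1,"delta_pos":[0,0,0],"angular":[0,0,0]},
  {"hand":-1,"delta_pos":[0,0,0],"angular":[0,0,0]},
])

```text
t: 14.0
ee_pos: [0.508, 0.1864, 0.0946]
orientation: [[0.016, -0.0, 1.0], [-1.0, -0.001, 0.016], [0.001, -1.0, -0.0]]
contact_force: [-2.1, -4.4, 3.0]
finger_gap: 0.478
```

```bash
python3 -c "
from cell import manip
import numpy as np
s=manip.get_state()
for k in('ee_pos','contact_force','moment'): print(k,np.round(s[k],4).tolist())"
```

```text
ee_pos [0.508, 0.1864, 0.0946]
contact_force [-2.113, -4.3753, 2.987]
moment [-0.8236, 0.4523, 0.02]
```

Call:
carry_out([
  {"hand":-1,"delta_pos":[0.01,0,0],"angular":[0,0.3,0]},
  {"hand":-1,"delta_pos":[0,0,0],"angular":[0,0.3,0]},
  {"hand":-1,"delta_pos":[0,0,0],"angular":[0,0.3,0]},
  {"hand":-1,"delta_pos":[0,0,0],"angular":[0,0.3,0]},
  {"hand":-1,"delta_pos":[0,0,0],"angular":[0,0.3,0]},
  {"hand":-1,"delta_pos":[0,0,0],"angular":[0,0.3,0]},
  {"hand":-1,"delta_pos":[0,0,0],"angular":[0,0.2,0]},
  {"hand":-1,"delta_pos":[0,0,0],"angular":[0,0,0]},
  {"hand":-1,"delta_pos":[0,0,0],"angular":[0,0,0]},
  {"hand":-1,"delta_pos":[0,0,0],"angular":[0,0,0]},
])

```text
t: 15.25
ee_pos: [0.5077, 0.1862, 0.0946]
orientation: [[-0.144, -0.001, 0.99], [-0.99, -0.0, -0.144], [0.0, -1.0, -0.001]]
contact_force: [-3.5, -3.5, 3.4]
finger_gap: 0.478
```

```bash
python3 -c "
from cell import manip
import numpy as np
s=manip.get_state()
for k in('ee_pos','contact_force','moment'): print(k,np.round(s[k],4).tolist())"
```

```text
ee_pos [0.5077, 0.1862, 0.0946]
contact_force [-3.4635, -3.528, 3.357]
moment [-0.651, 0.5856, -0.0096]
```

Call:
carry_out([
  {"hand":-1,"delta_pos":[0.01,0,-0.01],"angular":[0,0.3,0]},
  {"hand":-1,"delta_pos":[0,0,0],"angular":[0,0.3,0]},
  {"hand":-1,"delta_pos":[0,0,0],"angular":[0,0.3,0]},
  {"hand":-1,"delta_pos":[0,0,0],"angular":[0,0.3,0]},
  {"hand":-1,"delta_pos":[0,0,0],"angular":[0,0.3,0]},
  {"hand":-1,"delta_pos":[0,0,0],"angular":[0,0.3,0]},
  {"hand":-1,"delta_pos":[0,0,0],"angular":[0,0.2,0]},
  {"hand":-1,"delta_pos":[0,0,0],"angular":[0,0,0]},
  {"hand":-1,"delta_pos":[0,0,0],"angular":[0,0,0]},
  {"hand":-1,"delta_pos":[0,0,0],"angular":[0,0,0]},
])

```text
t: 16.5
ee_pos: [0.5074, 0.1859, 0.0945]
orientation: [[-0.299, -0.001, 0.954], [-0.954, -0.0, -0.299], [0.0, -1.0, -0.001]]
contact_force: [-4.1, 0.1, -3.1]
finger_gap: 0.481
```

```bash
python3 -c "
from cell import manip
import numpy as np
s=manip.get_state()
for k in('ee_pos','contact_force','moment'): print(k,np.round(s[k],4).tolist())"
```

```text
ee_pos [0.5074, 0.1859, 0.0945]
contact_force [-4.0624, 0.0826, -3.0668]
moment [0.0113, 0.6176, 0.0316]
```

Fz fell from +3.4 to -3.1 N, so the tab seems to be over the keyway. I lower 3 mm to check.

Call:
carry_out([
  {"hand":-1,"delta_pos":[0,0.025,0],"angular":[0,0,0]},
  {"hand":-1,"delta_pos":[0,0.025,0],"angular":[0,0,0]},
  {"hand":-1,"delta_pos":[0,0.025,0],"angular":[0,0,0]},
  {"hand":-1,"delta_pos":[0,0,0],"angular":[0,0,0]},
  {"hand":-1,"delta_pos":[0,0,0],"angular":[0,0,0]},
  {"hand":-1,"delta_pos":[0,0,0],"angular":[0,0,0]},
  {"hand":-1,"delta_pos":[0,0,0],"angular":[0,0,0]},
  {"hand":-1,"delta_pos":[0,0,0],"angular":[0,0,0]},
  {"hand":-1,"delta_pos":[0,0,0],"angular":[0,0,0]},
  {"hand":-1,"delta_pos":[0,0,0],"angular":[0,0,0]},
])

```text
t: 17.75
ee_pos: [0.5075, 0.1862, 0.0923]
orientation: [[-0.3, -0.0, 0.954], [-0.954, 0.001, -0.3], [-0.0, -1.0, -0.0]]
contact_force: [-5.7, -0.3, 0.3]
finger_gap: 0.48
```

```bash
python3 -c "
from cell import manip
import numpy as np
s=manip.get_state()
for k in('ee_pos','contact_force','moment'): print(k,np.round(s[k],4).tolist())"
```

```text
ee_pos [0.5075, 0.1862, 0.0923]
contact_force [-5.6509, -0.2518, 0.3207]
moment [0.0324, 0.8872, -0.0035]
```

Call:
carry_out([
  {"hand":-1,"delta_pos":[0.006,0.02,-0.02],"angular":[0,0,0]},
  {"hand":-1,"delta_pos":[0,0.02,0],"angular":[0,0,0]},
  {"hand":-1,"delta_pos":[0,0.02,0],"angular":[0,0,0]},
  {"hand":-1,"delta_pos":[0,0.02,0],"angular":[0,0,0]},
  {"hand":-1,"delta_pos":[0,0.02,0],"angular":[0,0,0]},
  {"hand":-1,"delta_pos":[0,0,0],"angular":[0,0,0]},
  {"hand":-1,"delta_pos":[0,0,0],"angular":[0,0,0]},
  {"hand":-1,"delta_pos":[0,0,0],"angular":[0,0,0]},
  {"hand":-1,"delta_pos":[0,0,0],"angular":[0,0,0]},
  {"hand":-1,"delta_pos":[0,0,0],"angular":[0,0,0]},
])

```text
t: 19.0
ee_pos: [0.5071, 0.1859, 0.0878]
orientation: [[-0.299, 0.001, 0.954], [-0.954, -0.0, -0.299], [-0.0, -1.0, 0.001]]
contact_force: [-0.8, 1.5, -2.2]
finger_gap: 0.477
```

```bash
python3 -c "
from cell import manip
import numpy as np
s=manip.get_state()
for k in('ee_pos','contact_force','moment'): print(k,np.round(s[k],4).tolist())"
```

```text
ee_pos [0.5071, 0.1859, 0.0878]
contact_force [-0.7628, 1.4762, -2.1824]
moment [0.0548, 0.0079, 0.0224]
```

Call:
carry_out([
  {"hand":-1,"delta_pos":[0,0.02,0],"angular":[0,0,0]},
  {"hand":-1,"delta_pos":[0,0.02,0],"angular":[0,0,0]},
  {"hand":-1,"delta_pos":[0,0.02,0],"angular":[0,0,0]},
  {"hand":-1,"delta_pos":[0,0.01,0],"angular":[0,0,0]},
  {"hand":-1,"delta_pos":[0,0,0],"angular":[0,0,0]},
  {"hand":-1,"delta_pos":[0,0,0],"angular":[0,0,0]},
  {"hand":-1,"delta_pos":[0,0,0],"angular":[0,0,0]},
  {"hand":-1,"delta_pos":[0,0,0],"angular":[0,0,0]},
  {"hand":-1,"delta_pos":[0,0,0],"angular":[0,0,0]},
  {"hand":-1,"delta_pos":[0,0,0],"angular":[0,0,0]},
])

```text
t: 20.25
ee_pos: [0.507, 0.1859, 0.085]
orientation: [[-0.299, 0.0, 0.954], [-0.954, -0.0, -0.299], [-0.0, -1.0, 0.0]]
contact_force: [-0.5, -1.5, 2.8]
finger_gap: 0.479
```

```bash
python3 -c "
from cell import manip
import numpy as np
s=manip.get_state()
for k in('ee_pos','contact_force','moment'): print(k,np.round(s[k],4).tolist())"
```

```text
ee_pos [0.507, 0.1859, 0.085]
contact_force [-0.4999, -1.498, 2.7707]
moment [-0.273, -0.032, 0.0614]
```

Seated: the same contact force now comes 9.7 mm lower. I release and retreat.

Call:
carry_out([
  {"hand":0,"delta_pos":[0,0,0],"angular":[0,0,0]},
  {"hand":0.2,"delta_pos":[0,0,0],"angular":[0,0,0]},
  {"hand":0.5,"delta_pos":[0,0,0],"angular":[0,0,0]},
  {"hand":0.6,"delta_pos":[0,0,0],"angular":[0,0,0]},
  {"hand":0.6,"delta_pos":[0,0,0],"angular":[0,0,0]},
  {"hand":0.6,"delta_pos":[0,0,0],"angular":[0,0,0]},
  {"hand":0.6,"delta_pos":[0,-0.2,0],"angular":[0,0,0]},
  {"hand":0.6,"delta_pos":[0,-0.4,0],"angular":[0,0,0]},
  {"hand":0.6,"delta_pos":[0,-0.6,0],"angular":[0,0,0]},
  {"hand":0.6,"delta_pos":[0,-0.6,0],"angular":[0,0,0]},
])

```text
t: 21.5
ee_pos: [0.5071, 0.186, 0.1589]
orientation: [[-0.299, 0.001, 0.954], [-0.954, 0.0, -0.299], [-0.001, -1.0, 0.001]]
contact_force: [0.2, -0.5, -0.0]
finger_gap: 0.799
```

Call:
carry_out([
  {"hand":0.6,"delta_pos":[0,-0.8,0],"angular":[0,0,0]},
  {"hand":0.6,"delta_pos":[0,-0.8,0],"angular":[0,0,0]},
  {"hand":0.6,"delta_pos":[0.8,0,0],"angular":[0,0,0]},
  {"hand":0.6,"delta_pos":[0.9,0,0],"angular":[0,0,0]},
  {"hand":0.6,"delta_pos":[0.9,0,0],"angular":[0,0,0]},
  {"hand":0.6,"delta_pos":[0.9,0,0],"angular":[0,0,0]},
  {"hand":0.6,"delta_pos":[0.9,0,0],"angular":[0,0,0]},
  {"hand":0.6,"delta_pos":[0.9,0,0],"angular":[0,0,0]},
  {"hand":0.6,"delta_pos":[0.5,0,0],"angular":[0,0,0]},
  {"hand":0.6,"delta_pos":[0,0,0],"angular":[0,0,0]},
])

```text
t: 22.75
ee_pos: [0.4372, -0.0363, 0.2221]
orientation: [[-0.302, 0.002, 0.953], [-0.953, -0.0, -0.302], [-0.0, -1.0, 0.002]]
contact_force: [0.3, -0.4, -0.6]
finger_gap: 0.798
```

```bash
python3 - <<'E'
from cell import manip, vision
import cv2, numpy as np
from h import *
s=manip.get_state()
for k in("t","ee_pos","contact_force"): print(k,np.round(s[k],4).tolist())
a=np.arange(0,6.3,.1); o=[]
for n,x0,y0 in(("top",170,210),("side",270,225)):
    c=vision.camera(n); im=c["pixels"]; d0=np.load(f"pics/{n}0.npz")["pixels"]
    P=cloud(c); m=(np.hypot(P[...,0]-.508,P[...,1]-.188)<.025)&(P[...,2]>.05); print(n,"cone top z",P[...,2][m].max().round(4), np.percentile(P[...,2][m],98).round(4))
    big=cv2.resize(cv2.convertScaleAbs(im[y0:y0+90,x0:x0+90,::-1],alpha=1.4),(400,400),interpolation=cv2.INTER_CUBIC)
    p=proj(c,np.c_[.508+.031*np.cos(a),.188+.031*np.sin(a),np.full(len(a),.064)])
    for q in ((p-[x0,y0]+.5)*400/90).astype(int): cv2.circle(big,tuple(map(int,q)),1,(0,0,255),-1)
    o.append(np.vstack([big[:380],cv2.resize(im[:,:,::-1],(400,220))]))
cv2.imwrite("pics/z4.png",np.hstack(o))
E
```

```text
t 22.75
ee_pos [0.4372, -0.0363, 0.2221]
contact_force [0.3444, -0.4409, -0.5504]
top cone top z 0.1281 0.126
side cone top z 0.126 0.1239
```

View pics/z4.png

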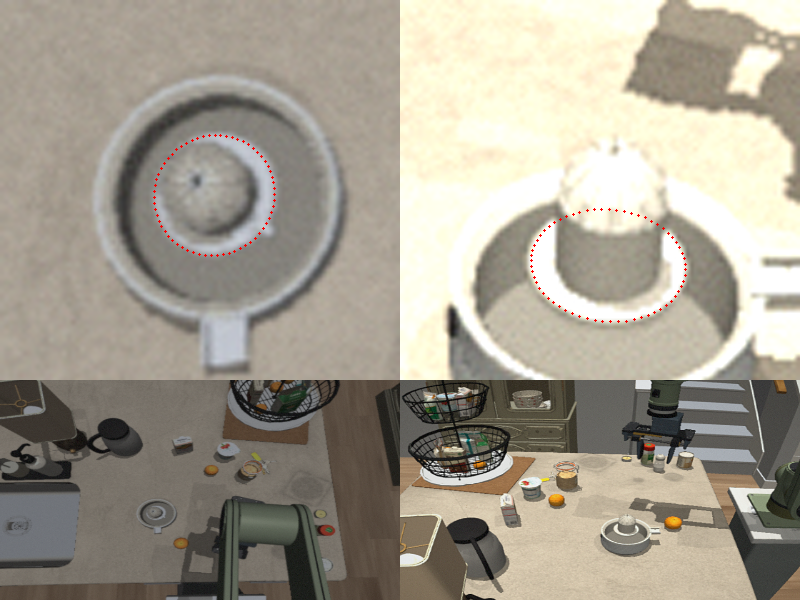

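The cone is upright and centred. Its flange matches the seated-height circle in both views, its top is at about 126 mm (expected 126), and the nib points lower right in the top view at about (270,232). The mandarins, jar and tub look unmoved. I'm handing it in.

```bash
python3 -c "
from cell import manip
print(manip.sign_off())"
```

```text
the job is handed in; nothing more can be done
None
```

The juicing cone is keyed and sitting fully home on the press, released, and the job is handed in at about 23 s of the 67 s allowed.

- **Fitting:** I gripped the cone by its band and lowered it over the shaft until it touched the collar at about 5 N. I then turned it clockwise about 0.48 rad until the contact force fell away, and lowered it gently onto the seat.
- **Seating:** The seat contact came 9.7 mm below the collar contact, against the 10 mm drop expected. No force reading taken between moves exceeded about 6 N.
- **Final pictures:** The cone is upright and centred, and its flange matches the circle predicted at seat height in both views. The cone's top reads 126–128 mm at its highest point, against 126 mm expected.
- **Surroundings:** The mandarins, jar and tub look unmoved, judged by eye from the pictures, and the gripper is clear of everything.

No check failed or disagreed by more than about 2 mm.

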